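# Shut, pin and hold a hinged casting mould

### The arm

A 7-joint arm with a two-finger parallel gripper is mounted at the origin on the work surface. World frame = base frame: x ahead of the robot, y to its left, z up, the work surface at z = 0. Lengths are in m, angles in rad, forces in N, time in s.
With the tool pointing down it reaches from about 0.35 to 0.9 m from the base axis. Payload 8.1 kg.
Tool frame: the origin (TCP) lies at the centre of the arm's flange, where the gripper is bolted on; the fingertips stand 178 mm ahead of it and the grasp point (between the pads) lies 159 mm ahead of it; z points along the fingers, y is the line along which they close (so a half turn about z gives the same grasp; the last joint's range is limited). The gripper opens to 92 mm and grips with 3 to 60 N. Pads are 19 mm wide; open, the fingers measure 130 mm over their backs; the gripper's body (75 mm by 190 mm) begins 47 mm behind the grasp point.
Start: joints at [1.083, 0.434, 0.025, 1.573, -0.012, 1.134, -0.075], TCP at [0.235, -0.579, 0.405] pointing down, gripper open.
Joint ranges: [-2.62, 2.62], [-0.44, 2.09], [-1.27, 1.32], [0.08, 2.57], [-1.32, 4.46], [0.12, 2], [-2.74, 2.74]. Speed limits (rad/s): [2.22, 2.22, 3.01, 3.01, 3.14, 3.14, 3.14].

### API

Orientations are given as a rotation vector (axis times angle).
In Python, from cell import arm gives the robot as it stands. The module is installed in compiled form; this text tells all that it offers.
- The arm moves only by the shell command python3 -m inch 'ROWS' [FORCE]. ROWS is text: rows parted by semicolons, each of 5 numbers parted by spaces: the shift along the tool's x, y, z in m, then the turn about the tool's z in rad, then the finger opening in m, from 0 to 0.0918. In form: x y z roll fingers; .... A call has 1 to 5 rows; each row is the pose to reach, as a shift and turn from the pose commanded when the call began, along the tool's axes at that moment; what a row does not reach only later rows make up. A row lasts 1/10 s, in which the tool goes at most 50 mm and 8.59 degrees, less where a joint would pass 70% of its speed; a pose out of reach is approached as far as the arm can. A call with a gripper value outside its range is refused whole. The fingers move at their own pace and stop on an object; FORCE is the grip in N (left out, the last holds). Time passes only in rows, so rows that repeat a pose let the fingers close. It gives the time, the measured TCP pose, the force, the opening and the grip force at its end, in the units of the state.
- arm.observe(): the state, without advancing time (a new reading comes with each control period).
- arm.get_image(name): name is "side" or "top"; returns the picture (400x640x3 uint8, red, green, blue); there is no depth.
- arm.get_calibration(name): a dict with "intrinsics" (3x3 intrinsics, pixels), "pose" (4x4, takes a point from camera to world coordinates). Camera axes: x right, y up, looking along -z (the intrinsics and any distortion apply to the point x, -y, -z); pixel columns grow to the right and rows downward; lengths in m; the calibration is good to about 2 mm. A picture is of the moment at which its call begins. get_calibration takes no time and is no camera call.
- arm.sign_off(): hands the job in; it is judged then, once.
Trained networks look in the newest picture that a camera, given by its name, has taken for a name from the list of things; names that differ only in an ending like _2 or _b are one class to them, and where a whole thing is asked for, a point or a joint stands for the part that bears it (a point fixed in the world has none). Each returns a list of dicts, best first, with "conf" (0 to 1); they miss things now and then, are a little off and sometimes report something else, mostly with a low value. They report only what shows in the picture. A call takes as long as a camera call. They do not tell look-alikes from the thing itself.
- arm.look_for(camera, query): "point" ([row, column] in pixels, amid what is visible of it).
- arm.silhouettes(camera, query): "region" (400x640 bool, what is visible of it) and "point" ([row, column] in pixels, amid what is visible of it).
- arm.place_of(camera, query): "point" ([row, column] in pixels: a listed point, or the origin of a listed thing).
The state is a dict: "clock": time; "joints": joint angles; "dq": joint speeds; "joint_efforts": joint torques, N m; "position": TCP position; "ee_rot": TCP orientation; "force": force on the tool from outside, world axes, zero at the start; "ft_torque": the same for the moment, N m; "width": opening from 0.0 (shut) to 1.0 (fully open); "gripper_force": force on a finger pad.
Only numpy, scipy, OpenCV 4.12 (cv2) and the standard library are available. Lean on these libraries where they do the work, as an engineer would, in place of code of your own. Each camera call takes 0.05 s, during which the arm holds its last target. There are 200 camera calls.

### The job

Get the open casting mould ready for pouring. First swing its loose half fully shut; then turn the locking pin in its stand until its crossbar lines up with the slot, lift it out, and push it down through the holes of both mould ears until its crossbar rests on the upper ear. Let go of the pin and finish squeezing the two mould halves firmly together between the gripper's fingers: the program ends while still holding them so, with the bowl, the beaker and the bottle left where they were.

Things in the scene. Friction and masses are not known exactly. Their poses are not given: they have to be found in the camera images.
- mould: the casting mould, fixed to the table: grey base plate 110 x 170 x 12 mm, two hollow aluminium halves standing on it, 12 to 72 mm above the table. Origin: table level, under the middle of the shut mould; z up. Shut, the seam is the plane x = 0 along y, and the halves together fill x -26 to +26 mm, y -40 to +40 mm, with flat outer sides
- fixed_half: the fixed half (x 0 to +26 mm, y -40 to +40 mm, 60 mm tall); origin at the bottom of the seam's middle, 12 mm above the table, axes as the mould's. At its y -44 to -76 mm end, x -14 to +14 mm, sticks out a 12 mm thick ear, 34 to 46 mm above the table
- swing_side (a point): middle of the flat outer side (80 mm long, 60 mm tall) of the swinging half, which is the mirror image of the fixed half; its axes coincide with the mould's when shut: x points through the 26 mm thick half to the seam, y along it to the hinge (46 mm along y, 26 mm along x from this point). Its ear, outlined as the fixed one's and 49 to 61 mm above the table, lies over the lower ear when shut
- swing (a joint): opening angle of the swinging half about the vertical hinge, rad: 0 is shut (hard stop), starts 0.6 to 1.1. It opens towards the mould's -x side (clockwise seen from above), so it is closed by pushing on its outer side. The hinge is stiff (0.05 N m) and stays where it is left; no spring
- hinge (a point): point on the vertical hinge axis, 42 mm above the table, at x 0, y +46 mm of the mould; axes as the mould's
- lower_hole (a point): centre of the upper mouth of the vertical 12.5 mm through hole in the fixed (lower) ear, 46 mm above the table, at x 0, y -60 mm of the mould; axes as the mould's
- upper_hole (a point): centre of the upper mouth of the vertical 12.5 mm through hole in the swinging (upper) ear, 61 mm above the table; straight above lower_hole when shut
- stand: the pin's stand, fixed: white block 50 x 50 mm, 58.5 mm tall, on a thin foot; origin at table level under its middle. A 13 mm slot crosses its top along the stand's x axis between two lips (54 to 58.5 mm up). Under them is a pocket, floor at 44 mm, with a 13.5 mm shaft hole in the middle. The pin's crossbar lies under the lips and comes up only parallel to the slot, within 0.2 rad
- pin_head (a point): centre of the head of the loose steel locking pin (about 110 g), where it is grasped: a flat bar 30 mm (x) by 12 mm (y) by 26 mm tall; z up along the shaft. Parked in the middle of the stand, this point is 77 mm above the table and its x axis is 0.8 to 1.57 rad out of the slot, either way (half a turn makes no difference). Home in the mould it is 33 mm above upper_hole
- pin_foot (a point): lower end of the pin's shaft, 73 mm below pin_head. The shaft is 10 mm thick, 40 mm long, its last 6 mm tapered to 5 mm. Above the shaft is the crossbar, 28 mm long and 7 x 7 mm, parallel to the head, then an 8 mm thick neck of 13 mm up to the head
- bowl: bystander: blue ceramic bowl, 110 mm wide, 50 mm tall, loose; origin under its centre
- beaker: bystander: glass beaker, 72 mm wide, 90 mm tall, loose; origin under its centre
- bottle: bystander: whitish clear plastic bottle with a grey cap, 68 mm wide, 170 mm tall, loose; origin under its centre
There are look-alikes about, which are no part of the job. What is meant by the part that bears pin_head is not purple, and is the smaller of those in its own colour.

How it is judged:
On the way, in this order (a step that is already met when the one before it is completed fails the run):
1. the swinging half is fully shut (value of joint swing below 0.035 rad), for 0.2 s.
2. the pin is lifted clear out of its stand (z of pin_head in the frame of stand above 0.125 m), for 0.1 s.
3. the pin is through both ears, its crossbar on the upper ear (z of pin_head in the frame of lower_hole between 0.04 and 0.051 m and horizontal distance between pin_head and lower_hole below 0.008 m and angle between pin_head's own z axis and vertical below 0.15 rad and value of joint swing below 0.035 rad), for 0.2 s.
At the end, for the whole second after the job is handed in: mould shut to within 0.035 rad; pin home: head centre at most 51 mm above the lower ear's hole mouth (48 mm when the crossbar rests on the upper ear), within 8 mm sideways, tilted less than 0.15 rad; the fingers press with more than 5 N on each of the two halves and keep doing so (all of step 3 and contact force between the fingers and swing above 5 N and contact force between the fingers and fixed_half above 5 N and velocity of joint swing below 0.05 rad/s); the arm keeps its last pose, push and grip.
It fails at once if the bowl is shifted more than 30 mm or tipped (distance of bowl from where it was at the start of the episode above 0.03 m or angle between bowl's own z axis and vertical above 0.35 rad).
It fails at once if the beaker is shifted more than 30 mm or tipped (distance of beaker from where it was at the start of the episode above 0.03 m or angle between beaker's own z axis and vertical above 0.35 rad).
It fails at once if the bottle is shifted more than 30 mm or tipped (distance of bottle from where it was at the start of the episode above 0.03 m or angle between bottle's own z axis and vertical above 0.35 rad).
It also fails if it takes over 72 s, if anything falls off the work surface, if the arm or the gripper's body presses on something with over 40 N, if the wrist force passes 120 N, or if a joint passes its speed limit or range.

## Working session

There is one attempt and no reset: what is moved stays moved. The work goes in short steps, Python scripts to look and compute and a shell command to move; the robot and the scene stay as the last step left them, time stands still between calls to the robot, and variables do not carry over. Pictures are saved under pics/ and viewed, at most 10 in all, crops included, and the job is handed in when it is done.

```bash
ls; mkdir -p pics; cat > h.py <<'E'
import numpy as np, cv2
from cell import arm
from scipy.spatial.transform import Rotation as R
def save(cam,fn):
    im=arm.get_image(cam); cv2.imwrite('pics/'+fn,cv2.cvtColor(im,cv2.COLOR_RGB2BGR)); return im
def ray(cam,p):
    c=arm.get_calibration(cam);K=np.array(c['intrinsics']);T=np.array(c['pose'])
    d=np.linalg.inv(K)@[p[1],p[0],1]; d=T[:3,:3]@(d*[1,-1,-1]); return T[:3,3],d
def at_z(cam,p,z):
    o,d=ray(cam,p); return o+d*(z-o[2])/d[2]
def proj(cam,X):
    c=arm.get_calibration(cam);K=np.array(c['intrinsics']);T=np.array(c['pose'])
    q=(np.linalg.inv(T)@np.append(X,1))[:3]*[1,-1,-1]; q=K@q; return q[[1,0]]/q[2]
def tri(p1,p2,c1='side',c2='top'):
    o1,d1=ray(c1,p1);o2,d2=ray(c2,p2);A=np.stack([d1,-d2],1)
    t=np.linalg.lstsq(A,o2-o1,rcond=None)[0]; a=o1+t[0]*d1;b=o2+t[1]*d2
    return (a+b)/2,np.linalg.norm(a-b)
E
cat > a.py <<'E'
from h import *
np.set_printoptions(precision=4,suppress=True)
a=save('side','side0.png');b=save('top','top0.png')
cv2.imwrite('pics/both0.png',cv2.cvtColor(np.vstack([a,b])[:, :],cv2.COLOR_RGB2BGR))
print(arm.observe())
for c in('side','top'):
    print(c,arm.get_calibration(c))
    for n in ['mould','fixed_half','swing_side','hinge','lower_hole','upper_hole','stand','pin_head','pin_foot','bowl','beaker','bottle']:
        for r in arm.place_of(c,n)[:3]: print(n,np.round(r['point'],1),round(r['conf'],2), at_z(c,r['point'],{'hinge':.042,'lower_hole':.046,'upper_hole':.061,'pin_head':.077,'fixed_half':.012,'swing_side':.042}.get(n,0)))
E
python3 a.py
```

```text
pics
{'clock': 0.1, 'joints': array([ 1.0834,  0.4351,  0.025 ,  1.574 , -0.0116,  1.134 , -0.0751]), 'dq': array([-0.0013, -0.0021, -0.0018, -0.0039,  0.0008,  0.0015, -0.0001]), 'joint_efforts': array([  0.0033, -66.9132,   0.9884, -31.5147,  -0.0605,   0.0374,
         0.0001]), 'position': array([ 0.2345, -0.5791,  0.4041]), 'ee_rot': array([-3.0824, -0.6003,  0.0006]), 'force': array([-0.278 , -0.2301,  0.4   ]), 'ft_torque': array([0.0354, 0.0377, 0.0441]), 'gripper_force': 0.0, 'width': 0.9979632191073635}
side {'intrinsics': array([[462.9469,   0.    , 318.9362],
       [  0.    , 462.9469, 195.6299],
       [  0.    ,   0.    ,   1.    ]]), 'pose': array([[ 0.9753,  0.1704, -0.1407,  0.4481],
       [-0.221 ,  0.7515, -0.6217, -0.7653],
       [-0.0002,  0.6374,  0.7705,  1.0286],
       [ 0.    ,  0.    ,  0.    ,  1.    ]])}
mould [185.2 288.2] 0.64 [0.5566 0.1234 0.    ]
mould [383.5 303.6] 0.24 [ 0.4873 -0.4414  0.    ]
fixed_half [183. 291.] 0.8 [0.5648 0.1196 0.012 ]
swing_side [174.  272.3] 0.76 [0.5152 0.1392 0.042 ]
swing_side [208.1 375.3] 0.48 [ 0.7673 -0.0456  0.
[... 1340 characters left out ...]
.66 [0.593  0.0654 0.046 ]
lower_hole [222.5 262. ] 0.51 [0.5629 0.1259 0.046 ]
upper_hole [245.5 281.1] 0.83 [0.5016 0.0734 0.061 ]
stand [237.3 372.3] 0.58 [ 0.5292 -0.172   0.    ]
stand [239.1 370.1] 0.46 [ 0.5243 -0.1659  0.    ]
pin_head [237.2 374.4] 0.63 [ 0.5237 -0.1678  0.077 ]
pin_head [251.7 416.7] 0.47 [ 0.4872 -0.2762  0.077 ]
pin_head [221. 338.] 0.43 [ 0.565  -0.0739  0.077 ]
pin_foot [255.1 406.8] 0.56 [ 0.4815 -0.2654  0.    ]
pin_foot [238.4 373. ] 0.5 [ 0.5262 -0.1739  0.    ]
beaker [258.2 471.5] 0.56 [ 0.4743 -0.4414  0.    ]
beaker [236.8 376.4] 0.45 [ 0.5307 -0.1833  0.    ]
beaker [244.8 283.7] 0.26 [0.5071 0.0699 0.    ]
bottle [276. 152.] 0.8 [0.4209 0.4231 0.    ]
```

View pics/top0.png

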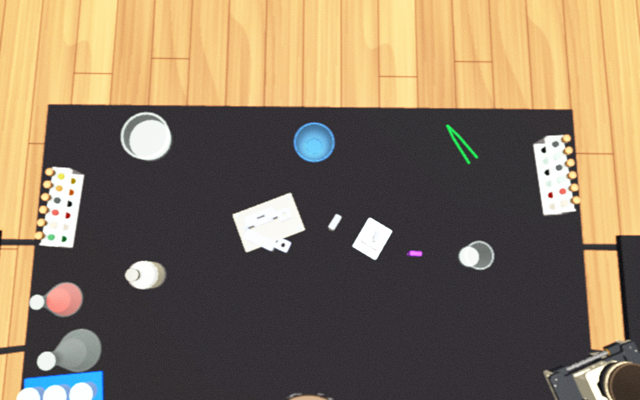

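View pics/side0.png

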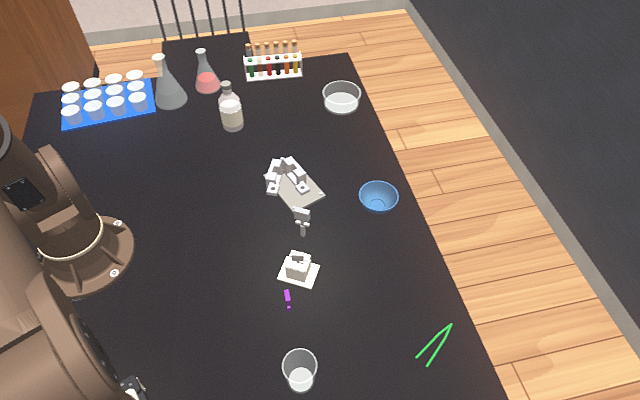

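The top view shows the mould at (268,222), open on its lower side, and the stand at (373,238). There are three pin-like things: steel in the stand (top 374,237 / side 294,255), steel lying or standing free (top 335,222 / side 300,213), and purple (top 415,253 / side 287,300). The one in the stand should be the pin, as it is not purple and looks smaller. I'll check that in one enlarged crop.

```bash
cat > b.py <<'E'
from h import *
a=cv2.imread('pics/side0.png')[145:320,255:335];b=cv2.imread('pics/top0.png')[185:270,225:430]
a=cv2.resize(a[:95],None,fx=5,fy=5,interpolation=2),cv2.resize(a[60:155],None,fx=5,fy=5,interpolation=2)
cv2.imwrite('pics/c1.png',np.hstack(a)); cv2.imwrite('pics/c2.png',cv2.resize(b,None,fx=3.9,fy=3.9,interpolation=2))
for c in('side','top'):
    for n in ['stand','pin_head','mould','fixed_half','swing_side']:
        for r in arm.silhouettes(c,n)[:3]:
            m=r['region'].astype(np.uint8); 
            cs=max(cv2.findContours(m,0,2)[0],key=cv2.contourArea); (x,y),(w,h),t=cv2.minAreaRect(cs)
            box=cv2.boxPoints(((x,y),(w,h),t))
            print(c,n,round(r['conf'],2),np.round(r['point']),m.sum(),'rect',[np.round(v,1) for v in(x,y,w,h,t)])
E
python3 b.py
```

```text
side stand 0.6 [268. 301.] 842 rect [np.float64(298.1), np.float64(268.2), np.float64(38.1), np.float64(31.1), np.float64(11.8)]
side stand 0.53 [368. 302.] 1204 rect [np.float64(300.8), np.float64(369.8), np.float64(44.0), np.float64(34.4), np.float64(68.2)]
side pin_head 0.64 [300. 289.] 91 rect [np.float64(286.9), np.float64(299.9), np.float64(22.2), np.float64(4.3), np.float64(82.9)]
side pin_head 0.55 [216. 302.] 273 rect [np.float64(301.0), np.float64(221.5), np.float64(27.0), np.float64(14.0), np.float64(90.0)]
side mould 0.83 [191. 286.] 1433 rect [np.float64(291.6), np.float64(188.0), np.float64(63.9), np.float64(37.2), np.float64(30.4)]
side fixed_half 0.82 [173. 294.] 627 rect [np.float64(295.0), np.float64(174.6), np.float64(43.7), np.float64(18.6), np.float64(51.3)]
side swing_side 0.73 [176. 273.] 477 rect [np.float64(273.0), np.float64(176.5), np.float64(15.3), np.float64(36.8), np.float64(12.8)]
top stand 0.74 [238. 372.] 731 rect [np.float64(371.2), np.float64(238.4), np.float64(26.1), np.float64(32.3), np.float64(30.5)]
top pin_head 0.5 [236. 379.] 61 rect [np.float64(374.8), np.float64(236.4), np.float64(5.6), np.float64(11.6), np.float64(14.0)]
top pin_head 0.45 [221. 338.] 122 rect [np.float64(333.3), np.float64(222.0), np.float64(7.8), np.float64(16.9), np.float64(33.7)]
top mould 0.75 [230. 270.] 2078 rect [np.float64(270.2), np.float64(228.1), np.float64(53.1), np.float64(62.5), np.float64(70.0)]
top fixed_half 0.68 [245. 267.] 479 rect [np.float64(266.1), np.float64(241.4), np.float64(46.0), np.float64(14.5), np.float64(15.3)]
top swing_side 0.76 [238. 264.] 522 rect [np.float64(265.3), np.float64(240.6), np.float64(46.5), np.float64(13.6), np.float64(18.4)]
top swing_side 0.52 [228. 270.] 2214 rect [np.float64(270.2), np.float64(227.6), np.float64(54.3), np.float64(64.0), np.float64(69.7)]
```

View pics/c1.png

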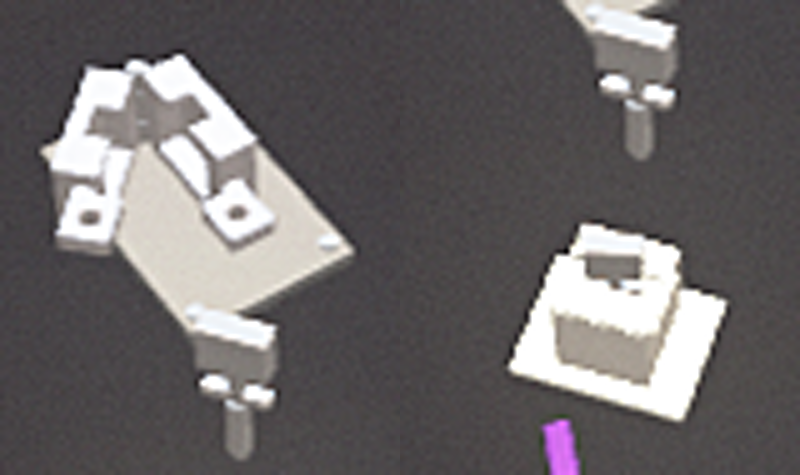

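View pics/c2.png

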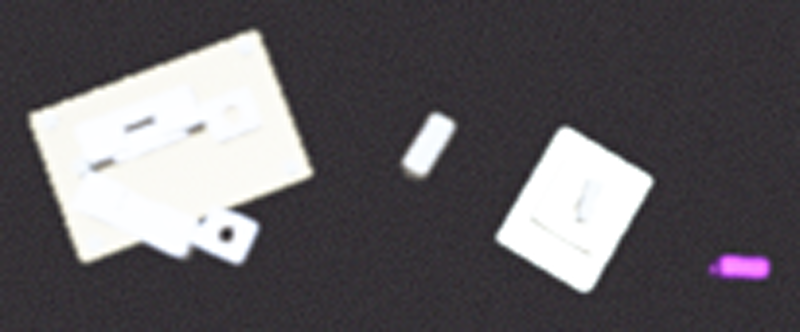

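The pin in the stand is steel and smaller than the free-standing steel one, so it is the right one. Next I need precise poses, so I'll stretch the bright range.

```bash
cat > c.py <<'E'
from h import *
from scipy.optimize import least_squares
ims={c:np.mean([arm.get_image(c).astype(float) for _ in range(6)],0) for c in('side','top')}
np.savez('avg.npz',**ims)
def st(im,r,c,s,f,lo=150):
    x=np.clip((im[r[0]:r[1],c[0]:c[1]]-lo)/(255-lo),0,1)**1.6*255
    return cv2.resize(x.astype(np.uint8)[:,:,::-1],None,fx=f,fy=f,interpolation=cv2.INTER_CUBIC)
A=st(ims['side'],(245,290),(275,325),0,8,60); B=st(ims['top'],(217,262),(348,398),0,8,170)
C=st(ims['top'],(188,258),(228,310),0,1,170)
cv2.imwrite('pics/s1.png',np.hstack([A,B]))
# mask fits
for c,box in(('top',(348,398,214,264)),('top',(228,310,188,256)),('side',(275,325,245,290))):
    x0,x1,y0,y1=box; g=ims[c].mean(2)[y0:y1,x0:x1]
    m=(g>130).astype(np.uint8); k=max(cv2.findContours(m,0,1)[0],key=cv2.contourArea)
    e=cv2.approxPolyDP(cv2.convexHull(k),2.0,True)[:,0]+[x0,y0]; print(c,e.tolist(),[at_z(c,p[::-1],.012 if x0==228 else .003)[:2].round(4).tolist() for p in e])
E
python3 c.py
```

```text
top [[352, 245], [367, 219], [372, 218], [392, 231], [397, 253], [373, 259]] [[0.5077, -0.1161], [0.5791, -0.1577], [0.5819, -0.1715], [0.5466, -0.2258], [0.4869, -0.2383], [0.4702, -0.1728]]
top [[309, 197], [304, 229], [286, 252], [245, 251], [233, 218], [234, 213], [287, 193], [302, 192]] [[0.6376, 0.0019], [0.5495, 0.0148], [0.4871, 0.0627], [0.489, 0.1732], [0.5782, 0.2084], [0.5919, 0.2061], [0.6482, 0.0624], [0.6513, 0.0213]]
side [[291, 250], [309, 254], [319, 265], [311, 288], [277, 279]] [[0.5231, -0.1019], [0.5665, -0.1244], [0.5846, -0.1624], [0.5509, -0.222], [0.4732, -0.1786]]
```

View pics/s1.png

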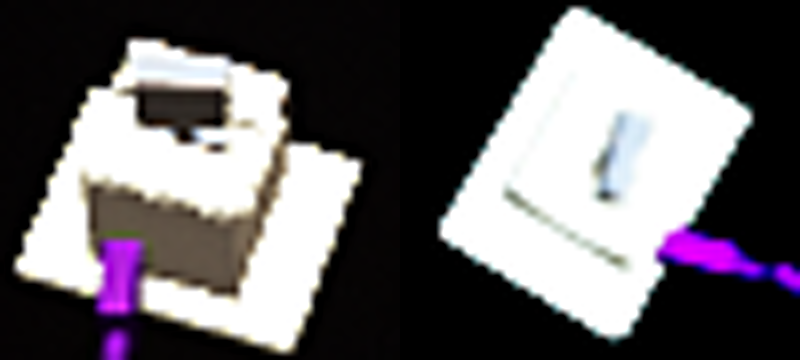

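The purple thing has moved: it was at top (415,253) and is now near (385,247), by the stand. I'll look again.

```bash
cat > d.py <<'E'
from h import *
t=save('top','t1.png');s=save('side','s2.png')
for c,i in(('top',t),('side',s)):
    i=i.astype(int);m=(i[...,0]>130)&(i[...,2]>130)&(i[...,1]<110); print(c,np.argwhere(m).mean(0) if m.any() else 0,m.sum(),arm.observe()['clock'])
b=cv2.imread('pics/t1.png')[185:270,225:430];a=cv2.imread('pics/s2.png')[150:320,225:380]
b=cv2.resize(b,None,fx=3.9,fy=3.9,interpolation=2)[:,:799];a=cv2.resize(a[:,:],None,fx=1.5,fy=1.5,interpolation=2)
o=np.zeros((600,799,3),np.uint8);o[:331,:b.shape[1]]=b[:331];o[335:335+255,:232]=a[:255,:232]
cv2.imwrite('pics/t1c.png',o)
E
python3 d.py
```

```text
top [251.71590909 397.14772727] 88 2.5
side [293.55   288.3125] 80 2.5
```

View pics/t1c.png

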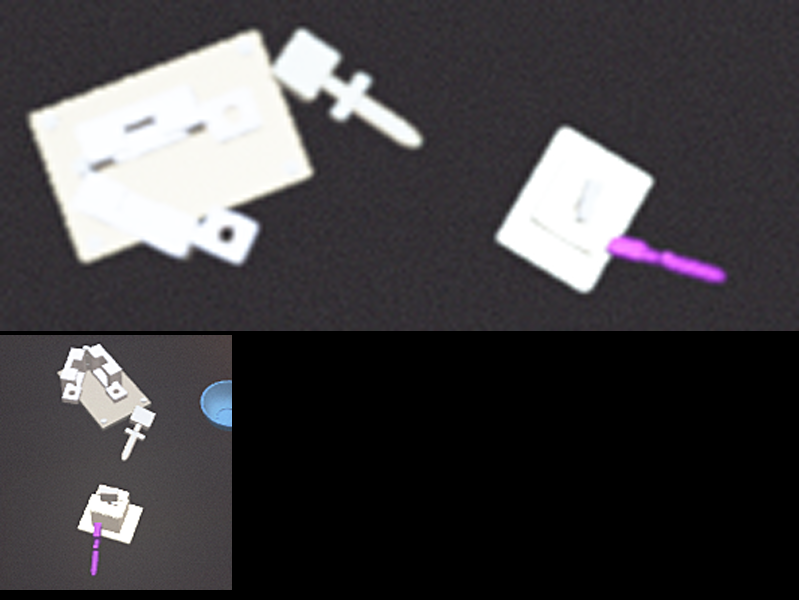

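The free steel look-alike has toppled and now lies against the mould plate, at top (290–333, 193–222). The purple one lies with its head on the stand's foot. The pin in the stand (top 376,236) hasn't moved. Now I'll fit the poses.

```bash
cat > e.py <<'E'
from h import *
from scipy.optimize import least_squares
def Tm(p,q): 
    c,s=np.cos(p[2]),np.sin(p[2]); return np.array([p[0]+c*q[0]-s*q[1],p[1]+s*q[0]+c*q[1],q[2]])
o=[('top',(192.7,291.2),(.055,-.085,.012)),('top',(213.7,232.7),(.055,.085,.012)),('top',(252.4,246),(-.055,.085,.012)),('top',(229.9,305),(-.055,-.085,.012)),
('side',(195.4,325.6),(.055,-.085,.012)),('side',(175,263.4),(-.055,.085,.012)),('side',(187.4,302.4),(0,-.06,.046)),('side',(163.1,279.5),(0,.046,.042)),('top',(229.4,246.5),(0,.046,.042)),('top',(211.4,285),(0,-.06,.046))]
for sel in('top','side','ts'):
    O=[k for k in o if k[0] in sel or sel=='ts']
    f=lambda p:np.concatenate([proj(c,Tm(p,q))-px for c,px,q in O])
    r=least_squares(f,[.556,.125,.345],loss='soft_l1'); print(sel,r.x.round(4),f(r.x).round(1).tolist())
P=r.x
hx=Tm(P,(0,.046,.061))[:2]
for c,px in(('top',(244.7,283.2)),('side',(188,273))):
    u=at_z(c,px,.061)[:2]; d=u-hx; print('upper',u,np.linalg.norm(d),'theta',P[2]-np.pi/2-np.arctan2(d[1],d[0]))
# stand foot z~.003
print('stand foot corners top',[at_z('top',p,.003)[:2].round(4).tolist() for p in [(217+1,348+21.5),(231.5,392),(217+42.3,348+27),(246,353.3)]])
print('side',[at_z('side',p,.003)[:2].round(4).tolist() for p in [(245+44,275+36.5),(245+20,275+45),(245+33.5,275+2)]])
print('head top',at_z('top',(236.4,375.75),.09),at_z('side',(253.5,297.8),.09),tri((253.5,297.8),(236.4,375.75)))
a,b=at_z('side',(245+10,275+137/8),.09),at_z('side',(245+90/8,275+228/8),.09); d=b-a;print('head front edge yaw(side)',np.degrees(np.arctan2(d[1],d[0])),np.linalg.norm(d))
s=arm.observe();M=R.from_rotvec(s['ee_rot']).as_matrix();print(s['position'],np.degrees(np.arctan2(M[1,0],M[0,0])))
print('push start',Tm(P,(-.11,-.008,0)))
E
python3 e.py
```

```text
top [0.5677 0.1123 0.3714] [-0.2, -0.8, 0.7, -0.7, -0.1, -0.4, -0.1, -0.4, -2.4, 4.5, 1.3, 3.4]
side [0.569  0.1181 0.3607] [-1.6, -1.2, -2.2, -1.6, 1.2, 0.8, 3.4, 4.3]
ts [0.5678 0.1132 0.3722] [-0.3, -1.1, 0.7, -1.1, -0.1, -0.7, -0.1, -0.7, -0.5, -1.0, -0.6, -2.0, 2.5, 0.9, 4.7, 4.1, -2.4, 4.2, 1.3, 3.0]
upper [0.50371992 0.06801591] 0.09994438715090884 theta 0.8654198175475427
upper [0.50756185 0.06994743] 0.09645558992758783 theta 0.8398158319170523
stand foot corners top [[0.5819, -0.1646], [0.5452, -0.2258], [0.4695, -0.1782], [0.505, -0.1196]]
side [[0.5515, -0.2249], [0.5871, -0.163], [0.4734, -0.1772]]
head top [ 0.52476719 -0.1696397   0.09      ] [ 0.53072349 -0.17147661  0.09      ] (array([ 0.52794706, -0.17003473,  0.08754951]), np.float64(0.005962253511947108))
head front edge yaw(side) -20.083962921813615 0.02735763807695517
[ 0.23460383 -0.57931309  0.40474626] 22.043866183676176
push start [0.46820964 0.06574374 0.        ]
```

```bash
cat > f.py <<'E'
from h import *
exec(open('e.py').read().split("for sel")[0].split('import least_squares')[1])
for sel in('top','side','ts'):
    O=[k for k in o if k[0] in sel or sel=='ts']
    f=lambda p:np.concatenate([proj(c,Tm(p,(q[0]+(p[4] if q[2]==.012 else 0),q[1]+(p[3] if q[2]==.012 else 0),q[2])))-px for c,px,q in O])
    r=least_squares(f,[.556,.125,.345,0,0],loss='soft_l1'); print(sel,r.x.round(4),f(r.x).round(1).tolist())
P=r.x
hx=Tm(P,(0,.046,.061))[:2]
for c,px in(('top',(244.7,283.2)),('side',(188,273))):
    u=at_z(c,px,.061)[:2]; d=u-hx; print('upper',u,np.linalg.norm(d),'theta',P[2]-np.pi/2-np.arctan2(d[1],d[0]))
print('push start',Tm(P,(-.12,-.008,0)), 'lower',Tm(P,(0,-.06,.046)))
p0=at_z('top',(185+110/3.9,225+232/3.9),.046);print('lower from crop top',p0,at_z('side',(187.4,302.4),.046))
E
sed -i 's/^/ /;s/^ //' f.py; sed -i '1a from scipy.optimize import least_squares' f.py; python3 f.py
```

```text
top [ 0.5661  0.1228  0.3688 -0.0118 -0.0027] [-0.2, -0.1, 0.5, -0.1, -0.2, 0.1, -0.0, 0.2, -1.8, 0.5, 2.0, -0.5]
side [ 0.5636  0.1275  0.3761 -0.019   0.0011] [-0.0, 0.6, -0.0, -0.6, -1.1, -1.5, 1.5, 1.8]
ts [ 0.565   0.1238  0.3717 -0.0136 -0.0012] [-0.6, -0.2, 0.3, -0.1, -0.5, 0.2, -0.5, 0.2, 0.1, -0.5, -0.1, -1.5, -0.1, -0.9, 2.3, 2.5, -1.4, 0.2, 2.3, -1.0]
upper [0.50371992 0.06801591] 0.10821798982527886 theta 0.7959092549609299
upper [0.50756185 0.06994743] 0.10491137373409934 theta 0.7701081859131866
push start [0.45606971 0.07274347 0.        ] lower [0.58676167 0.06788418 0.046     ]
lower from crop top [0.58814755 0.06671418 0.046     ] [0.5889997  0.06690424 0.046     ]
```

```bash
python3 -m inch '0.04 -0.048 0 0 0; 0.08 -0.095 0 0 0; 0.12 -0.14 0 0 0; 0.16 -0.185 0 0 0; 0.16 -0.185 0 0 0'; python3 -m inch '0.03 -0.035 0 0 0; 0.06 -0.07 0 0 0; 0.09 -0.105 0 0 0; 0.12 -0.14 0 0 0; 0.15 -0.175 0 0 0'
```

```text
clock: 3.0
position: [0.3139, -0.3454, 0.4049]
ee_rot: [3.083, 0.602, 0.001]
force: [1.2, 0.3, 0.9]
width: 0.616
gripper_force: 0.0
clock: 3.5
position: [0.387, -0.1275, 0.4051]
ee_rot: [3.083, 0.6, 0.001]
force: [1.3, -0.2, -1.2]
width: 0.176
gripper_force: 0.0
```

```bash
python3 -m inch '0.03 -0.035 0.01 0 0; 0.06 -0.07 0.04 0 0; 0.09 -0.1 0.07 0 0; 0.115 -0.13 0.1 0 0; 0.14 -0.161 0.13 0 0'; python3 -m inch '0 0 0.03 0 0; 0 0 0.06 0 0; 0 0 0.06 0 0'
```

```text
clock: 4.0
position: [0.4553, 0.0693, 0.2775]
ee_rot: [-3.084, -0.6, -0.002]
force: [0.1, -0.3, -0.5]
width: 0.003
gripper_force: 0.0
clock: 4.3
position: [0.4535, 0.0679, 0.2156]
ee_rot: [-3.083, -0.602, 0.009]
force: [0.7, 0.6, 0.6]
width: 0.005
gripper_force: 0.0
```

```bash
python3 -m inch '0.02 0 0 0 0; 0.04 0 0 0 0; 0.055 0 0 0 0; 0.065 0 0 0 0; 0.072 0 0 0 0'; python3 -m inch '0.004 0 0 0 0; 0.008 0 0 0 0; 0.01 0 0 0 0; 0.012 0 0 0 0;0.012 0 0 0 0'
```

```text
clock: 4.8
position: [0.5195, 0.0826, 0.219]
ee_rot: [3.07, 0.579, -0.023]
force: [-14.6, -53.5, 31.1]
width: 0.005
gripper_force: 36.4
clock: 5.3
position: [0.5317, 0.0814, 0.219]
ee_rot: [3.066, 0.569, -0.022]
force: [-7.9, -60.1, 22.6]
width: 0.003
gripper_force: 36.2
```

```bash
python3 -m inch '-0.01 0.008 0 0 0; -0.02 0.01 0 0 0;-0.02 0.01 0 0 0'; cat > g.py <<'E'
from h import *
import sys
t=save('top',sys.argv[1]+'t.png')[175:275,215:345];s=save('side',sys.argv[1]+'s.png')[140:230,235:352]
o=np.hstack([cv2.resize(x[:90,:117],None,fx=3.4,fy=3.4,interpolation=2) for x in(t,s)])
cv2.imwrite('pics/'+sys.argv[1]+'.png',o[:,:,::-1])
E
python3 g.py v1
```

```text
clock: 5.6
position: [0.5174, 0.0809, 0.2198]
ee_rot: [3.083, 0.596, 0.0]
force: [-1.2, -1.3, -0.6]
width: 0.002
gripper_force: 0.8
```

View pics/v1.png

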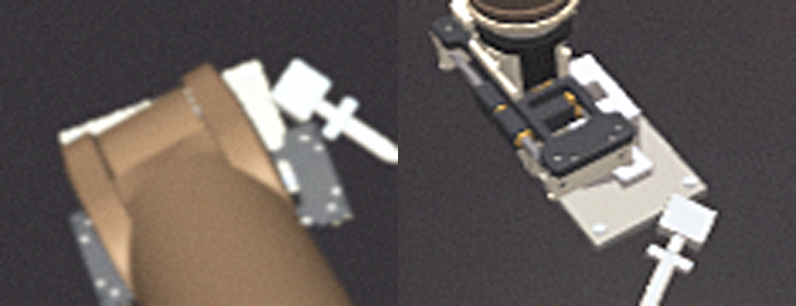

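The gripper hides the half in both views. I'll back off and lift clear so I can see it.

```bash
python3 -m inch '-0.04 0 0 0 0; -0.06 0 -0.04 0 0;-0.09 0 -0.09 0 0; -0.14 0 -0.12 0 0; -0.14 0 -0.12 0 0'; python3 g.py v2
```

```text
clock: 6.2
position: [0.3863, 0.0306, 0.3412]
ee_rot: [3.082, 0.603, 0.005]
force: [0.5, -0.5, 0.3]
width: 0.002
gripper_force: 0.0
```

View pics/v2.png

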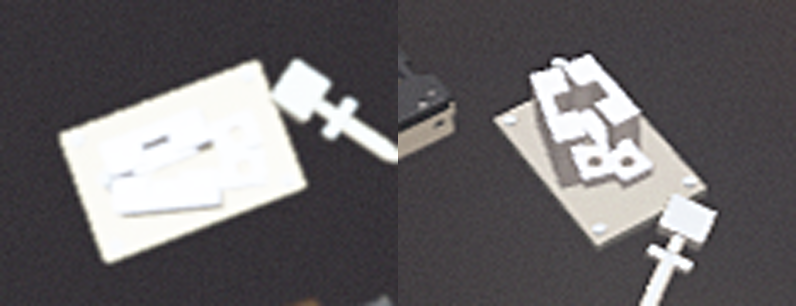

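The half is now nearly shut, with the ear holes at side (293,187) and (303,187). I'll straddle the mould with the fingers along its x axis, and let one finger finish closing it.

```bash
python3 -m inch '0.035 -0.004 0 0.15 0.0918; 0.075 -0.008 0 0.3 0.0918; 0.115 -0.012 0 0.45 0.0918; 0.155 -0.016 0 0.6 0.0918; 0.188 -0.02 0 0.75 0.0918' 10; python3 -m inch '0 0 0 0.15 0.0918; 0 0 0 0.3 0.0918; 0 0 0 0.45 0.0918; 0 0 0 0.6 0.0918; 0 0 0 0.75 0.0918';  python3 -m inch '0 0 0 0.08 0.0918; 0 0 0 0.08 0.0918'; python3 - <<'E'
from h import *
s=arm.observe();M=R.from_rotvec(s['ee_rot']).as_matrix();y=np.degrees(np.arctan2(M[1,0],M[0,0]));print(y,s['position'],s['joints'],s['width'])
print(at_z('side',(187.1,293.2),.061),at_z('side',(187.6,302.6),.046))
print(M.T@(np.array([.5529,.1191,.208])-s['position']))
E
```

```text
clock: 6.8
position: [0.5575, 0.1219, 0.3377]
ee_rot: [-3.087, 0.577, -0.001]
force: [-0.0, 0.6, -0.1]
width: 0.392
gripper_force: 0.0
clock: 7.3
position: [0.5557, 0.1201, 0.3355]
ee_rot: [2.738, -1.53, -0.008]
force: [-0.3, 0.9, -1.6]
width: 0.826
gripper_force: 0.0
clock: 7.5
position: [0.5554, 0.1215, 0.3355]
ee_rot: [2.676, -1.631, -0.005]
force: [0.0, 0.1, -0.5]
width: 0.979
gripper_force: 0.0
-62.727548780119776 [0.55537972 0.12146284 0.33547925] [-0.65510445  0.43626462  0.47865278  1.82526925 -0.23831119  0.94514527
 -2.73833548] 0.9790095536808379
[0.56234886 0.06087133 0.061     ] [0.58939849 0.06605889 0.046     ]
[0.00079587 0.00226759 0.12750261]
```

```bash
for i in 1 2 3 4; do python3 -m inch '0 0 0 -0.15 0.0918; 0 0 0 -0.3 0.0918; 0 0 0 -0.45 0.0918; 0 0 0 -0.6 0.0918; 0 0 0 -0.75 0.0918' >/dev/null; done; python3 -m inch '0 0 0 0 0.0918'; cat > st.py <<'E'
from h import *
import sys
s=arm.observe();M=R.from_rotvec(s['ee_rot']).as_matrix();y=np.degrees(np.arctan2(M[1,0],M[0,0]));print('yaw',y.round(2),s['position'].round(4),s['joints'].round(2),'w',s['width']*.092,'gf',s['gripper_force'],'F',s['force'].round(1),'t',s['clock'])
if len(sys.argv)>3: print('shift',(M.T@(np.array([float(v) for v in sys.argv[1:4]])-s['position'])).round(4))
if len(sys.argv)>4: print('roll',np.radians((y-float(sys.argv[4])+180)%360-180).round(3))
E
python3 st.py .5529 .1191 .208 111.3
```

```text
clock: 9.6
position: [0.5553, 0.1194, 0.3362]
ee_rot: [-1.814, -2.559, 0.007]
force: [0.7, 0.0, 0.4]
width: 0.996
gripper_force: 0.0
yaw 109.32 [0.5553 0.1194 0.3362] [-0.12  0.43 -0.26  1.78  0.13  0.96 -0.09] w 0.0916324076888904 gf 0.0 F [0.7 0.  0.4] t 9.6
shift [ 0.0004 -0.0016  0.1282]
roll -0.034
```

```bash
python3 -m inch '0 -0.002 0.04 -0.034 0.0918; 0 -0.002 0.08 -0.034 0.0918; 0 -0.002 0.11 -0.034 0.0918; 0 -0.002 0.128 -0.034 0.0918; 0 -0.002 0.128 -0.034 0.0918'; python3 -m inch '0 0.005 0 0 0.0918; 0 0.01 0 0 0.0918; 0 0.012 0 0 0.08; 0 0.012 0 0 0.07'; python3 st.py
```

```text
clock: 10.1
position: [0.5512, 0.1182, 0.2057]
ee_rot: [-1.778, -2.58, 0.013]
force: [-0.3, 0.7, 0.3]
width: 0.998
gripper_force: 0.0
clock: 10.5
position: [0.5639, 0.1225, 0.2089]
ee_rot: [-1.778, -2.586, 0.007]
force: [-0.7, -0.4, 0.5]
width: 0.873
gripper_force: 0.0
yaw 110.96 [0.5639 0.1225 0.2089] [-0.15  0.6  -0.23  1.87  0.2   0.7  -0.12] w 0.0802800188603639 gf 0.0 F [-0.7 -0.4  0.5] t 10.5
```

```bash
python3 -m inch '0 0 0 0 0.06; 0 0 0 0 0.06; 0 0 0 0 0.056; 0 0 0 0 0.056;0 0 0 0 0.05' 10; python3 -m inch '0 0 0 0 0.045;0 0 0 0 0.045;0 0 0 0 0.045'  10;python3 st.py
```

```text
clock: 11.0
position: [0.5659, 0.123, 0.2086]
ee_rot: [-1.78, -2.589, -0.001]
force: [17.3, 3.7, -13.4]
width: 0.581
gripper_force: 10.0
clock: 11.3
position: [0.5662, 0.1231, 0.2086]
ee_rot: [1.779, 2.589, 0.002]
force: [14.5, 5.0, -11.4]
width: 0.57
gripper_force: 10.0
yaw 111.0 [0.5662 0.1231 0.2086] [-0.15  0.6  -0.22  1.86  0.2   0.69 -0.12] w 0.052419449446707664 gf 10.002474412322044 F [ 14.5   5.  -11.4] t 11.3
```

Width is 52 mm, so the mould is shut. That gives the seam line through (0.566,0.123) and puts the lower hole near (0.588,0.067). I'll open and go to the pin.

```bash
python3 -m inch '0 0 0 0 0.0918; 0 0 0 0 0.0918; 0 0 0 0 0.0918; 0 0 -0.04 0 0.0918; 0 0 -0.09 0 0.0918'; python3 -m inch '0 0 -0.05 0 0.0918; 0 0 -0.05 0 0.0918';  python3 st.py .528 -.171 .34 75
```

```text
clock: 11.8
position: [0.5625, 0.122, 0.2968]
ee_rot: [-1.774, -2.582, 0.016]
force: [0.6, 0.1, 0.6]
width: 0.952
gripper_force: 0.0
clock: 12.0
position: [0.5656, 0.1233, 0.3549]
ee_rot: [1.779, 2.587, 0.004]
force: [0.8, -0.1, -1.0]
width: 1.0
gripper_force: 0.0
yaw 110.98 [0.5656 0.1233 0.3549] [-0.11  0.42 -0.26  1.74  0.13  1.   -0.06] w 0.09198647285074896 gf 0.0 F [ 0.8 -0.1 -1. ] t 12.0
shift [-0.2613 -0.1406  0.0146]
roll 0.628
```

```bash
python3 -m inch '-0.043 -0.024 0 0.15 0.0918; -0.087 -0.047 0 0.3 0.0918; -0.13 -0.07 0 0.45 0.0918; -0.174 -0.094 0 0.6 0.0918; -0.218 -0.117 0 0.628 0.0918' ; python3 st.py .528 -.171 .30 75; python3 g.py v3; python3 - <<'E'
from h import *
im=cv2.imread('pics/v3t.png')[205:265,340:440]
im=np.clip((im.astype(float)-150)*2.4,0,255).astype(np.uint8)
cv2.imwrite('pics/v3c.png',cv2.resize(im,None,fx=8,fy=8,interpolation=2))
E
```

```text
clock: 12.5
position: [0.5319, -0.1246, 0.3486]
ee_rot: [-2.495, -1.904, 0.012]
force: [1.5, 0.5, -0.5]
width: 0.999
gripper_force: 0.0
yaw 74.7 [ 0.5319 -0.1246  0.3486] [ 0.18  0.37 -0.06  1.83  0.03  0.95 -0.16] w 0.09195082156158069 gf 0.0 F [ 1.5  0.5 -0.5] t 12.5
shift [-0.0456  0.0088  0.0487]
roll -0.005
```

```bash
python3 - <<'E'
from h import *
t=arm.get_image('top')
for q in ('upper_hole','lower_hole','hinge','pin_head','stand'):
    for c in('top','side'):
        if q=='upper_hole': arm.get_image(c)
        for r in arm.place_of(c,q)[:2]: print(q,c,round(r['conf'],2),np.round(r['point'],1),at_z(c,r['point'],{'hinge':.042,'lower_hole':.046,'upper_hole':.061,'pin_head':.077,'stand':0}[q]).round(4))
E
```

```text
upper_hole top 0.84 [212.3 285.5] [0.5887 0.0633 0.061 ]
lower_hole top 0.92 [211.6 282.8] [0.5924 0.0713 0.046 ]
lower_hole side 0.42 [187.4 298.9] [0.5795 0.0691 0.046 ]
hinge top 0.7 [226.7 247.2] [0.5518 0.1653 0.042 ]
hinge top 0.59 [274.3 153.7] [0.4254 0.4059 0.042 ]
hinge side 0.5 [271.  297.1] [ 0.5236 -0.19    0.042 ]
pin_head top 0.85 [202.7 305.4] [0.6123 0.0111 0.077 ]
pin_head top 0.37 [212.4 285.9] [0.5865 0.0615 0.077 ]
pin_head side 0.66 [206.6 319.5] [ 0.615  -0.0341  0.077 ]
pin_head side 0.61 [254.3 296.4] [ 0.5281 -0.1647  0.077 ]
stand top 0.61 [229.7 266.5] [0.548  0.1176 0.    ]
stand side 0.63 [269.  300.6] [ 0.5367 -0.1617  0.    ]
```

```bash
python3 -m inch '-0.04 0.006 0 0 0.0918; -0.04 0.006 0.02 0 0.0918; -0.04 0.006 0.05 0 0.08; -0.04 0.006 0.05 0 0.08' ; python3 st.py .528 -.171 .24 75
```

```text
clock: 13.65
position: [0.5266, -0.1632, 0.2959]
ee_rot: [-2.487, -1.908, 0.017]
force: [-1.1, 0.5, 0.4]
width: 0.889
gripper_force: 0.0
yaw 74.99 [ 0.5266 -0.1632  0.2959] [ 0.24  0.44 -0.05  1.87  0.03  0.84 -0.09] w 0.08179871169751174 gf 0.0 F [-1.1  0.5  0.4] t 13.65
shift [-0.0069  0.0041  0.0559]
roll -0.0
```

```bash
python3 -m inch '-0.007 0.003 0.02 0 0.07; -0.007 0.003 0.04 0 0.07; -0.007 0.003 0.056 0 0.06; -0.007 0.003 0.056 0 0.05; -0.007 0.003 0.056 0 0.04' 3; python3 -m inch '0 0 0 0 0.03; 0 0 0 0 0.028; 0 0 0 0 0.025; 0 0 0 0 0.025; 0 0 0 0 0.025' 3;  python3 st.py
```

```text
clock: 14.15
position: [0.5292, -0.1708, 0.2438]
ee_rot: [-2.49, -1.911, 0.011]
force: [0.4, -0.9, 0.5]
width: 0.551
gripper_force: 0.0
clock: 14.65
position: [0.5291, -0.171, 0.2435]
ee_rot: [-2.491, -1.911, 0.01]
force: [0.5, 0.8, 4.1]
width: 0.318
gripper_force: 3.0
yaw 75.0 [ 0.5291 -0.171   0.2435] [ 0.25  0.51 -0.05  1.91  0.04  0.73 -0.08] w 0.029294323009947616 gf 3.0039851367473602 F [0.5 0.8 4.1] t 14.65
```

```bash
python3 -m inch '0 0 0 0 0.06;0 0 0 0 0.06; 0 0 0 0 0.06; 0 0 0 0.15 0.06;0 0 0 0.3 0.06'; python3 -m inch '0 0 0 0.15 0.06;0 0 0 0.3 0.06; 0 0 0 0.45 0.06; 0 0 0 0.6 0.06;0 0 0 0.75 0.06';  python3 -m inch '0 0 0 0.15 0.05;0 0 0 0.3 0.04; 0 0 0 0.45 0.035; 0 0 0 0.52 0.03;0 0 0 0.52 0.025';  python3 -m inch '0 0 0 0 0.02;0 0 0 0 0.01; 0 0 0 0 0.008; 0 0 0 0 0.006;0 0 0 0 0.006' 3; python3 st.py
```

```text
clock: 15.15
position: [0.5285, -0.1711, 0.2426]
ee_rot: [-2.753, -1.509, 0.013]
force: [-0.1, -0.7, -0.5]
width: 0.645
gripper_force: 0.0
clock: 15.65
position: [0.5286, -0.1709, 0.2427]
ee_rot: [3.115, 0.396, -0.013]
force: [-0.3, -0.2, -0.2]
width: 0.657
gripper_force: 0.0
clock: 16.15
position: [0.5286, -0.1707, 0.2426]
ee_rot: [3.111, -0.409, -0.012]
force: [-0.0, 0.1, 0.3]
width: 0.297
gripper_force: 0.0
clock: 16.65
position: [0.5286, -0.171, 0.2428]
ee_rot: [3.112, -0.408, -0.011]
force: [-0.4, 0.5, -0.7]
width: 0.13
gripper_force: 3.0
yaw -14.94 [ 0.5286 -0.171   0.2428] [-0.06  0.53  0.39  1.94 -0.29  0.73 -1.34] w 0.012002025395619556 gf 3.000042513012886 F [-0.4  0.5 -0.7] t 16.65
```

```bash
python3 -m inch '0 0 0 0 0.004;0 0 0 -0.1 0.004; 0 0 0 -0.2 0.004; 0 0 0 -0.3 0.004;0 0 0 -0.4 0.004' 20; python3 -m inch '0 0 0 -0.1 0.004;0 0 0 -0.2 0.004; 0 0 0 -0.3 0.004; 0 0 0 -0.4 0.004;0 0 0 -0.5 0.004';  python3 -m inch '0 0 0 -0.1 0.004;0 0 0 -0.2 0.004; 0 0 0 -0.3 0.004; 0 0 0 -0.4 0.004; 0 0 0 -0.4 0.004'; python3 -m inch '0 0 -0.004 0 0.004;0 0 -0.008 0 0.004; 0 0 -0.012 0 0.004; 0 0 -0.012 0 0.004'; python3 st.py
```

```text
clock: 17.15
position: [0.5287, -0.1711, 0.2428]
ee_rot: [3.132, 0.225, -0.012]
force: [0.0, 0.1, -0.9]
width: 0.131
gripper_force: 20.0
clock: 17.65
position: [0.5286, -0.1711, 0.2428]
ee_rot: [-2.98, -0.993, 0.012]
force: [-0.1, -0.3, -1.2]
width: 0.132
gripper_force: 20.0
clock: 18.15
position: [0.5286, -0.1712, 0.2428]
ee_rot: [-2.724, -1.561, 0.012]
force: [-0.0, 0.4, -0.8]
width: 0.129
gripper_force: 20.0
clock: 18.55
position: [0.5284, -0.1712, 0.2535]
ee_rot: [-2.727, -1.555, 0.015]
force: [4.8, -2.6, -20.1]
width: 0.129
gripper_force: 19.9
yaw 59.38 [ 0.5284 -0.1712  0.2535] [ 0.2   0.5   0.03  1.91 -0.01  0.75 -0.31] w 0.011828701785520968 gf 19.92968648672104 F [  4.8  -2.6 -20.1] t 18.55
```

```bash
python3 -m inch '0 0 0.006 0 0.004;0 0 0.006 0 0.004'; python3 g.py v4; python3 - <<'E'
from h import *
a=cv2.imread('pics/v4s.png')[225:295,265:335]
g=np.clip((a.astype(float)/255)**1.5*255,0,255).astype(np.uint8)
cv2.imwrite('pics/v4c.png',cv2.resize(g,None,fx=8,fy=8,interpolation=2))
E
```

```text
clock: 18.75
position: [0.529, -0.171, 0.2492]
ee_rot: [-2.727, -1.557, 0.011]
force: [0.6, -0.5, -1.3]
width: 0.131
gripper_force: 20.0
```

View pics/v4c.png

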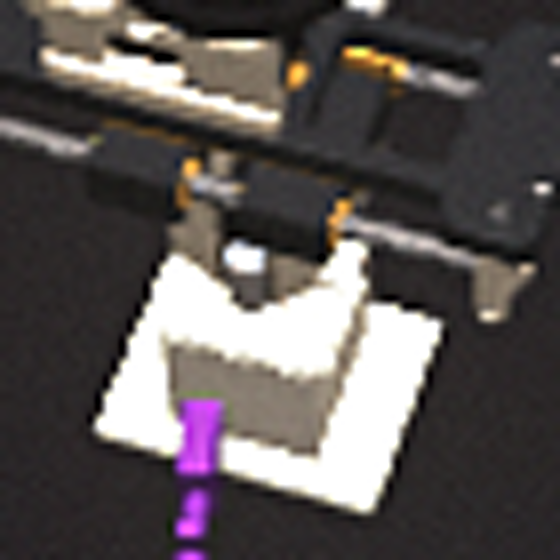

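```bash
python3 - <<'E'
from h import *
for z in(.077,.083,.09,.096,.1): print(z,proj('side',(.5213,-.1839,z)).round(1),proj('side',(.529,-.171,z)).round(1))
E
python3 -m inch '0 0 -0.006 0.05 0.004;0 0 -0.006 0.1 0.004;0 0 -0.006 0.1 0.004'; python3 -m inch '0 0 0 -0.1 0.004;0 0 0 -0.2 0.004;0 0 0 -0.2 0.004'
```

```text
0.077 [261.5 295.1] [256.4 297.2]
0.083 [260.2 295. ] [255.1 297.2]
0.09 [258.6 294.9] [253.5 297.1]
0.096 [257.2 294.8] [252.1 297. ]
0.1 [256.3 294.7] [251.2 296.9]
clock: 19.15
position: [0.5284, -0.1708, 0.2544]
ee_rot: [-2.801, -1.418, 0.014]
force: [-0.6, -0.1, -6.8]
width: 0.131
gripper_force: 20.0
clock: 19.45
position: [0.5284, -0.1707, 0.2544]
ee_rot: [-2.641, -1.696, 0.013]
force: [0.8, 0.1, -8.2]
width: 0.127
gripper_force: 20.0
```

```bash
python3 -m inch '0 0 0.004 0.05 0.004;0 0 0.008 0.1 0.004;0 0 0.012 0.1 0.004;0 0 0.014 0.1 0.004;0 0 0.014 0.1 0.004'; python3 -m inch '0 0 -0.001 0 0.004; 0 0 -0.002 0 0.004;0 0 -0.003 0 0.004;0 0 -0.003 0 0.004' 60;python3 st.py; for i in 1 2 3 ; do python3 -m inch '0 0 -0.002 0 0.004; 0 0 -0.002 0 0.004' | egrep 'pos|force'; done
```

```text
clock: 19.95
position: [0.5293, -0.1708, 0.2433]
ee_rot: [-2.729, -1.556, 0.008]
force: [-5.8, 3.1, 22.5]
width: 0.129
gripper_force: 20.0
clock: 20.35
position: [0.5288, -0.171, 0.244]
ee_rot: [-2.726, -1.558, 0.012]
force: [1.1, 0.1, -0.6]
width: 0.127
gripper_force: 60.0
yaw 59.48 [ 0.5288 -0.171   0.244 ] [ 0.2   0.51  0.03  1.91 -0.01  0.72 -0.3 ] w 0.011678213431725312 gf 59.99596416950226 F [ 1.1  0.1 -0.6] t 20.35
position: [0.5288, -0.171, 0.246]
force: [-0.6, 1.0, -1.2]
gripper_force: 60.0
position: [0.5287, -0.171, 0.2467]
force: [5.3, -1.1, -16.1]
gripper_force: 60.0
position: [0.5287, -0.1709, 0.2469]
force: [11.3, -4.2, -37.6]
gripper_force: 60.0
```

The bar still catches under the lips. I'll recheck the slot's direction in the averaged start pictures, with strong local contrast.

```bash
python3 - <<'E'
from h import *
z=np.load('avg.npz'); out=[]
for c,(r0,c0) in(('side',(247,278)),('top',(220,352))):
    g=z[c].mean(2)[r0:r0+42,c0:c0+40]
    lo,hi=(150,255) if c=='side' else (215,255)
    print(c,g.max(), np.percentile(g,[50,75,90]))
    g=np.clip((g-lo)/(g.max()-lo),0,1)
    b=cv2.createCLAHE(6,(4,4)).apply((g*255).astype(np.uint8))
    out.append(cv2.resize(b,(400,420),interpolation=cv2.INTER_CUBIC))
cv2.imwrite('pics/slot.png',np.hstack(out))
E
```

```text
side 255.0 [162.19444444 255.         255.        ]
top 255.0 [245.22222222 255.         255.        ]
```

View pics/slot.png

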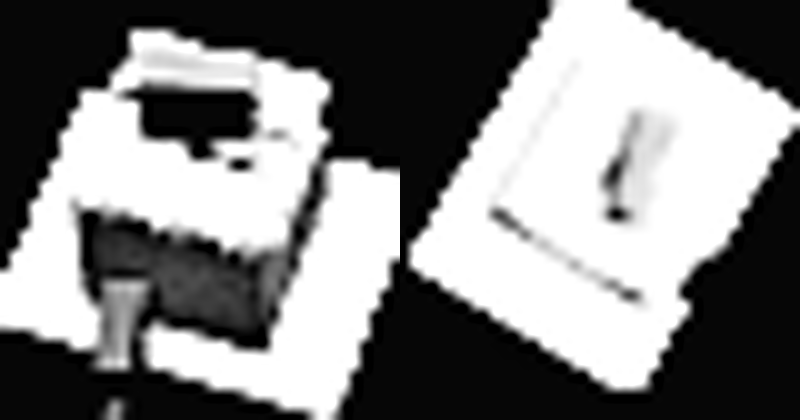

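```bash
python3 -m inch '0 0 0.002 0 0.004; 0 0 0.002 0 0.004' | egrep 'pos|^force'; for i in 1 2 3 4 5 6; do python3 -m inch '0 0 0 -0.13 0.004; 0 0 0 -0.26 0.004' | egrep 'pos|^force'; python3 -c "
from h import *
print(arm.observe()['ft_torque'].round(2))"; done; python3 st.py
```

```text
position: [0.5287, -0.1709, 0.2468]
force: [5.7, -1.3, -21.4]
position: [0.5287, -0.1705, 0.2468]
force: [5.0, 0.5, -22.6]
[ 0.07 -1.73 -0.14]
position: [0.5288, -0.1704, 0.2468]
force: [6.5, 1.9, -22.8]
[ 0.17 -1.94 -0.12]
position: [0.5289, -0.1704, 0.2469]
force: [7.0, 0.8, -22.9]
[ 0.16 -2.04 -0.15]
position: [0.529, -0.1704, 0.247]
force: [6.5, 1.7, -20.2]
[ 0.4  -1.97 -0.14]
position: [0.5291, -0.1705, 0.2475]
force: [4.1, 1.6, -10.8]
[ 0.44 -1.49 -0.02]
position: [0.5293, -0.1707, 0.2486]
force: [1.5, 1.2, -1.5]
[ 0.43 -0.68  0.  ]
yaw 149.22 [ 0.5293 -0.1707  0.2486] [ 0.5   0.54 -0.39  1.88  0.29  0.78  0.98] w 0.011247074588259657 gf 59.99989092350006 F [ 1.5  1.2 -1.5] t 22.35
```

The force dropped at yaw 149°, so the slot runs that way and the bar is coming up. Lifting.

```bash
python3 -m inch '0 0 -0.003 0 0.004; 0 0 -0.006 0 0.004; 0 0 -0.009 0 0.004' 60; python3 -m inch '0 0 -0.02 0 0.004; 0 0 -0.04 0 0.004; 0 0 -0.06 0 0.004; 0 0 -0.08 0 0.004; 0 0 -0.09 0 0.004'; python3 st.py .588 .067 .36 149.4;  python3 g.py v5; python3 - <<'E'
from h import *
import itertools
for c in('side','top'):
    for q in('pin_head','pin_foot'):
        for r in arm.place_of(c,q)[:3]: print(c,q,round(r['conf'],2),np.round(r['point'],1))
s=arm.observe()['position']
for c in('side','top'): print(c,'exp head',proj(c,s-[0,0,.166]).round(1),'foot',proj(c,s-[0,0,.239]).round(1))
E
```

```text
clock: 22.65
position: [0.5292, -0.1708, 0.2576]
ee_rot: [-0.845, -3.02, 0.006]
force: [3.5, 1.6, -3.6]
width: 0.127
gripper_force: 60.0
clock: 23.15
position: [0.5293, -0.1709, 0.3487]
ee_rot: [-0.844, -3.02, 0.008]
force: [-0.2, 0.8, -0.7]
width: 0.124
gripper_force: 60.0
yaw 148.79 [ 0.5293 -0.1709  0.3487] [ 0.53  0.42 -0.43  1.78  0.21  0.99  1.04] w 0.011405194000657813 gf 59.99822437763214 F [-0.2  0.8 -0.7] t 23.15
shift [ 0.073   0.2338 -0.0125]
roll -0.011
side pin_head 0.78 [203.7 317. ]
side pin_head 0.56 [283.8 291.3]
side pin_head 0.35 [227.1 293.8]
side pin_foot 0.85 [232.6 307.1]
side pin_foot 0.56 [309.2 289.5]
side pin_foot 0.45 [248.7 295.8]
top pin_head 0.73 [206.  306.9]
top pin_foot 0.71 [217.2 330.9]
top pin_foot 0.35 [211.8 284.3]
side exp head [231.7 295.5] foot [249.6 296.8]
top exp head [231.7 381.1] foot [234.2 377.1]
```

```bash
python3 - <<'E'
from h import *
for c,f in(('side','v5s.png'),('top','v5t.png')):
    g=cv2.imread('pics/'+f).mean(2); p=proj(c,(.588,.067,.061)); print(c,p.round(1))
    r,q=np.round(p).astype(int); print(g[r-6:r+7,q-8:q+9].astype(int))
E
```

```text
side [183.9 301.9]
[[ 74  72  69  69  74  73  73  73  75  77  71  77  70  66  94 126  98]
 [ 73  74  71  73  73  76  74  73  72  72  69  68  83 109 131 102  59]
 [ 72  68  69  72  72  73  68  72  68  71  67  81 115 124 102  60  82]
 [ 71  70  73  71  69  74  71  68  68  82 113 127 115  86  65  45 194]
 [ 71  71  69  72  65  69  72  91 113 124 124  98  73  64  46 175 239]
 [ 64  68  66  81  92 112 127 132 128  96  75  71  57  40 153 234 202]
 [114 125 128 130 133 125 106  81  81  74  68  50  79 235 244 180 125]
 [126 118  98  83  74  74  73  71  62  55  36 118 247 247 177 137 100]
 [ 79  77  76  70  71  66  67  56  31 122 247 251 221 165 136 105  57]
 [ 68  67  66  59  56  37  43 130 255 255 242 181 142 116  84  63  38]
 [ 45  32  41 105 152 213 255 247 187 174 150 135 114  76  60  51  34]
 [227 250 255 255 240 206 186 146 137 133 112  72  60  56  58  46  47]
 [190 174 160 160 140 134 132 133 115  86  57  53  62  59  52  35  99]]
top [212.6 284.1]
[[249 250 249 250 250 249 251 251 251 253 254 254 253 251 250 249 250]
 [249 249 250 250 251 251 253 253 254 254 254 254 254 252 250 250 250]
 [249 250 251 252 253 254 254 254 254 254 254 254 254 253 251 250 250]
 [251 253 253 254 254 254 254 254 254 254 254 254 254 253 251 251 250]
 [252 254 254 254 254 254 252 245 244 250 254 254 254 254 253 251 250]
 [254 254 254 254 254 252 241 225 232 243 252 254 254 254 253 251 250]
 [254 254 254 254 254 251 240 239 247 249 252 254 254 254 253 252 250]
 [254 254 254 254 254 252 248 248 250 250 252 254 254 254 254 252 251]
 [252 253 254 254 254 254 253 252 251 252 253 254 254 254 254 253 251]
 [249 248 251 254 254 254 254 253 253 253 254 254 254 253 253 251 250]
 [254 254 254 254 254 254 254 254 254 254 254 253 248 241 235 238 247]
 [254 254 254 254 254 254 254 254 253 252 244 232 225 227 236 244 249]
 [254 254 254 254 254 253 253 250 242 232 227 229 239 246 249 250 250]]
```

```bash
python3 -m inch '0.015 0.047 0 0 0.004; 0.03 0.094 0 0 0.004; 0.045 0.14 0 0 0.004; 0.06 0.187 0 0 0.004;0.073 0.234 0 0 0.004';python3 -m inch '0 0 0 0 0.004;0 0 0 0 0.004';python3 st.py .588 .067 .31 149.4
```

```text
clock: 23.95
position: [0.5876, 0.0692, 0.3449]
ee_rot: [-0.84, -3.019, 0.008]
force: [0.6, -0.9, -1.0]
width: 0.126
gripper_force: 60.0
clock: 24.15
position: [0.5875, 0.0689, 0.3447]
ee_rot: [-0.835, -3.02, 0.007]
force: [0.3, -0.9, -1.0]
width: 0.124
gripper_force: 60.0
yaw 149.09 [0.5875 0.0689 0.3447] [ 0.12  0.49 -0.47  1.7   0.25  1.03  0.6 ] w 0.011443033142725455 gf 59.99800443649292 F [ 0.3 -0.9 -1. ] t 24.15
shift [-0.0016 -0.0012  0.0347]
roll -0.005
```

```bash
python3 -m inch '-0.001 -0.0008 0.015 0 0.004; -0.001 -0.0008 0.03 0 0.004;  -0.001 -0.0008 0.036 0 0.004; -0.001 -0.0008 0.036 0 0.004; -0.001 -0.0008 0.036 0 0.004';python3 st.py .588 .0675 .30 149.4
```

```text
clock: 24.65
position: [0.5881, 0.0654, 0.3101]
ee_rot: [-0.842, -3.02, 0.007]
force: [0.3, -0.5, -0.6]
width: 0.127
gripper_force: 60.0
yaw 148.85 [0.5881 0.0654 0.3101] [ 0.12  0.52 -0.46  1.74  0.27  0.96  0.58] w 0.01171976259134929 gf 59.99811351299286 F [ 0.3 -0.5 -0.6] t 24.65
shift [0.0011 0.0019 0.0101]
roll -0.01
```

```bash
python3 -m inch '0.001 0.002 0 0 0.004; 0.001 0.002 0.003 0 0.004; 0.001 0.002 0.006 0 0.004; 0.001 0.002 0.006 0 0.004';python3 st.py .588 .0675 .295 149.4
```

```text
clock: 25.05
position: [0.5879, 0.0683, 0.3035]
ee_rot: [-0.84, -3.02, 0.007]
force: [0.1, 0.1, -0.9]
width: 0.124
gripper_force: 60.0
yaw 148.92 [0.5879 0.0683 0.3035] [ 0.11  0.53 -0.45  1.74  0.28  0.94  0.57] w 0.011438154634174311 gf 59.99813497066498 F [ 0.1  0.1 -0.9] t 25.05
shift [-0.0005 -0.0006  0.0085]
roll -0.008
```

Good. Now down in small steps, feeling the force.

```bash
for i in 1 2 3; do python3 -m inch '0 0 0.002 0 0.004; 0 0 0.004 0 0.004; 0 0 0.004 0 0.004' | egrep 'pos|^force'; done
```

```text
position: [0.5879, 0.0683, 0.2995]
force: [-0.0, 0.2, -1.0]
position: [0.5881, 0.0682, 0.2957]
force: [0.8, 0.2, -0.8]
position: [0.5879, 0.0682, 0.2915]
force: [0.5, 0.2, -0.6]
```

```bash
for i in 1 2 3; do python3 -m inch '0 0 0.002 0 0.004; 0 0 0.004 0 0.004; 0 0 0.004 0 0.004' | egrep 'pos|^force'; done
```

```text
position: [0.5879, 0.0682, 0.2875]
force: [0.4, -0.2, -1.2]
position: [0.5879, 0.0682, 0.2835]
force: [-0.1, -0.4, -1.5]
position: [0.5883, 0.0683, 0.2799]
force: [1.9, -0.1, -0.8]
```

```bash
for i in 1 2 3; do python3 -m inch '0 0 0.002 0 0.004; 0 0 0.004 0 0.004; 0 0 0.004 0 0.004' | egrep 'pos|^force'; done
```

```text
position: [0.5884, 0.0682, 0.2759]
force: [3.9, 0.9, -2.6]
position: [0.5884, 0.0682, 0.2719]
force: [7.3, -0.9, -2.0]
position: [0.5884, 0.0682, 0.2679]
force: [5.9, -0.6, -1.2]
```

Going in freely. Home should be at TCP z ≈ 0.261.

```bash
for i in 1 2; do python3 -m inch '0 0 0.002 0 0.004; 0 0 0.004 0 0.004; 0 0 0.004 0 0.004' | egrep 'pos|^force'; done; python3 -m inch '0 0 0.001 0 0.004; 0 0 0.002 0 0.004; 0 0 0.002 0 0.004' | egrep 'pos|^force'
```

```text
position: [0.5884, 0.0682, 0.2639]
force: [6.2, -0.2, -0.3]
position: [0.5884, 0.0682, 0.2605]
force: [5.4, -0.6, 4.3]
position: [0.5887, 0.0685, 0.2603]
force: [1.0, -1.8, 21.4]
```

Seated: z stops at 0.260 and the force rises to 21 N. I'll release and lift.

```bash
python3 -m inch '0 0 -0.002 0 0.004; 0 0 -0.002 0 0.05; 0 0 -0.002 0 0.0918; 0 0 -0.002 0 0.0918; 0 0 -0.002 0 0.0918' 10; python3 -m inch '0 0 0 0 0.0918; 0 0 0 0 0.0918; 0 0 -0.03 0 0.0918; 0 0 -0.08 0 0.0918;0 0 -0.1 0 0.0918'; python3 st.py .5644 .1278 .36 111.2; python3 g.py v6;python3 - <<'E'
from h import *
for c in('side','top'):
    for q in('pin_head','upper_hole'):
        for r in arm.place_of(c,q)[:3]: print(c,q,round(r['conf'],2),np.round(r['point'],1))
    print(proj(c,(.588,.068,.094)).round(1))
E
```

```text
clock: 29.15
position: [0.5874, 0.0682, 0.2593]
ee_rot: [-0.84, -3.019, 0.007]
force: [0.1, 0.2, 0.1]
width: 0.428
gripper_force: 0.0
clock: 29.65
position: [0.5892, 0.069, 0.3639]
ee_rot: [-0.841, -3.024, 0.003]
force: [1.2, 0.4, -0.2]
width: 0.867
gripper_force: 0.0
yaw 148.93 [0.5892 0.069  0.3639] [ 0.13  0.47 -0.48  1.67  0.24  1.06  0.61] w 0.07973887529251834 gf 0.0 F [ 1.2  0.4 -0.2] t 29.65
shift [0.0516 0.0375 0.0039]
roll 0.658
side pin_head 0.85 [205.1 320.5]
side pin_head 0.64 [173.8 302.5]
side pin_head 0.59 [285.5 290.8]
side upper_hole 0.67 [186.5 299.3]
[175.7 301.5]
top pin_head 0.44 [248.1 385.1]
[211.  283.1]
```

The pin stayed home: side (174,302), against an expected (176,302). Now the squeeze.

```bash
python3 -m inch '0.012 0.009 0 0.15 0.0918; 0.025 0.019 0 0.3 0.0918; 0.038 0.028 0 0.45 0.0918; 0.05 0.0375 0 0.6 0.0918; 0.0516 0.0375 0 0.658 0.0918'; python3 -m inch '0 0 0 0 0.0918; 0 0 0 0 0.0918'; python3 st.py .5644 .1278 .21 111.2
```

```text
clock: 30.45
position: [0.5625, 0.1295, 0.3586]
ee_rot: [-1.774, -2.584, 0.011]
force: [-0.1, -0.3, -0.3]
width: 1.001
gripper_force: 0.0
clock: 30.65
position: [0.5636, 0.1268, 0.359]
ee_rot: [-1.769, -2.589, 0.012]
force: [0.1, 0.3, 0.5]
width: 0.996
gripper_force: 0.0
yaw 111.32 [0.5636 0.1268 0.359 ] [-0.07  0.43 -0.34  1.72  0.16  1.03 -0.09] w 0.0916444183108484 gf 0.0 F [0.1 0.3 0.5] t 30.65
shift [0.0005 0.0025 0.149 ]
roll 0.002
```

```bash
python3 -m inch '0.001 0.0015 0.04 0 0.0918; 0.001 0.0015 0.08 0 0.0918; 0.001 0.0015 0.12 0 0.0918; 0.001 0.0015 0.148 0 0.0918; 0.001 0.0015 0.148 0 0.0918'; python3 st.py .5644 .1278 .21 111.2
```

```text
clock: 31.15
position: [0.5621, 0.127, 0.2079]
ee_rot: [-1.768, -2.585, 0.019]
force: [-0.2, 0.2, 0.7]
width: 0.997
gripper_force: 0.0
yaw 111.25 [0.5621 0.127  0.2079] [-0.11  0.61 -0.29  1.86  0.25  0.72 -0.17] w 0.09173716391268706 gf 0.0 F [-0.2  0.2  0.7] t 31.15
shift [-0.0001  0.0025 -0.0021]
roll 0.001
```

```bash
python3 -m inch '0 0.002 -0.001 0 0.0918; 0 0.002 -0.001 0 0.08; 0 0.002 -0.001 0 0.06; 0 0.002 -0.001 0 0.045; 0 0.002 -0.001 0 0.04' 30; python3 -m inch '0 0 0 0 0.04; 0 0 0 0 0.04; 0 0 0 0 0.04; 0 0 0 0 0.04;0 0 0 0 0.04' 30; python3 st.py
```

```text
clock: 31.65
position: [0.5657, 0.1291, 0.2137]
ee_rot: [-1.772, -2.589, 0.008]
force: [-0.3, -0.0, -0.5]
width: 0.7
gripper_force: 0.0
clock: 32.15
position: [0.5655, 0.129, 0.2131]
ee_rot: [-1.772, -2.589, 0.01]
force: [-2.2, -2.9, 5.4]
width: 0.564
gripper_force: 30.0
yaw 111.23 [0.5655 0.129  0.2131] [-0.11  0.61 -0.29  1.85  0.25  0.73 -0.17] w 0.05193223921292654 gf 30.047139823436737 F [-2.2 -2.9  5.4] t 32.15
```

```bash
python3 -m inch '0 0 0 0 0.04; 0 0 0 0 0.04; 0 0 0 0 0.04; 0 0 0 0 0.04;0 0 0 0 0.04' 30; python3 - <<'E'
from h import *
for c in('side','top'):
    arm.get_image(c)
    for r in arm.place_of(c,'pin_head')[:4]: print(c,round(r['conf'],2),np.round(r['point'],1))
print(arm.sign_off())
E
```

```text
clock: 32.65
position: [0.5655, 0.1289, 0.2132]
ee_rot: [-1.772, -2.589, 0.01]
force: [-2.5, -2.5, 4.9]
width: 0.567
gripper_force: 30.0
side 0.68 [203.2 319.2]
side 0.59 [285.1 289.5]
side 0.47 [173.2 304. ]
top 0.82 [200.6 304.5]
top 0.63 [214.4 284.6]
top 0.49 [245.3 385.3]
the job is handed in; nothing more can be done
None
```

The job is handed in after about 33 s: the mould is shut, the pin is home in both ears, the fingers hold the halves together at about 30 N, and the bowl, beaker and bottle were never approached; the verdict was not shown.

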